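# Load the jar rack and latch its keeper bar

## Robot

A 6-joint arm with a two-finger parallel gripper is mounted at the origin on the work surface. World frame = base frame: x ahead of the robot, y to its left, z up, the work surface at z = 0. Lengths are in m, angles in rad, forces in N, time in s.
With the tool pointing down it reaches from about 0.375 to 0.9 m from the base axis. Payload 3.1 kg.
Tool frame: the origin (TCP) lies at the very end of the fingers, on their centre line; the grasp point (between the pads) lies 19 mm behind it; z points along the fingers, y is the line along which they close (so a half turn about z gives the same grasp; the last joint's range is limited). The gripper opens to 85 mm and grips with 20 to 120 N. Pads are 22 mm wide; open, the fingers measure 114 mm over their backs; the gripper's body (76 mm by 85 mm) begins 54 mm behind the grasp point. The pads swing forward as they close: fully open they stand 13 mm farther back than shut.
Start: joints at [0.986, 0.527, 1.433, -0, 1.181, -0.178], TCP at [0.247, 0.574, 0.231] pointing down, gripper open.
Joint ranges: [-3.08, 3.08], [-0.75, 2.2], [0.22, 2.44], [-1.43, 4.57], [0, 2.65], [-2.85, 2.85]. Speed limits (rad/s): [2.79, 2.79, 3.14, 3.14, 3.14, 3.14].

## Interface

Orientations are given as a unit quaternion [x, y, z, w].
In Python, from station import manip, vision gives the robot as it stands.
- The arm moves only by the tool drive_tool, never from a script. Its argument "deltas" is a list that holds one entry, the list of rows, each a list of 4 numbers: the shift along the tool's x, y, z in mm, then the turn about the tool's z in rad. A call has 1 to 5 rows; each row is the pose to reach, as a shift and turn from the pose commanded when the call began, along the tool's axes at that moment; what a row does not reach only later rows make up. A row lasts 1/12 s, in which the tool goes at most 41.7 mm and 7.16 degrees, less where a joint would pass 70% of its speed; a pose out of reach is approached as far as the arm can. A call with a gripper value outside its range is refused whole. "jaw" is the finger opening in mm, from 0 to 85.4, set as the call begins (left out, the last holds). The fingers move at their own pace and stop on an object; "force" is the grip in N (left out, the last holds). Time passes only in rows, so rows that repeat a pose let the fingers close. It gives the time, the measured TCP pose, the force, the opening and the grip force at its end, in the units of the state.
- manip.sense(): the state, without advancing time (a new reading comes with each control period).
- vision.snapshot(name): name is "scene" or "top"; returns the picture (420x560x3 uint8, red, green, blue); there is no depth.
- vision.camera_model(name): a dict with "camera_matrix" (3x3 intrinsics, pixels), "rvec" (rotation vector, rad) and "tvec" (3), from world to camera coordinates, as OpenCV has them. Camera axes: x right, y down, z forward; pixel columns grow to the right and rows downward; lengths in m; the calibration is good to about 2 mm. A picture is of the moment at which its call begins. camera_model takes no time and is no camera call.
- manip.sign_off(): hands the job in; it is judged then, once.
The state is a dict: "t": time; "q": joint angles; "qd": joint speeds; "tau": joint torques, N m; "tcp_pos": TCP position; "tool_rot": TCP orientation; "force": force on the tool from outside, world axes, zero at the start; "ft_torque": the same for the moment, N m; "finger_gap": opening from 0.0 (shut) to 1.0 (fully open); "gripper_force": force on a finger pad.
Only numpy, scipy, OpenCV 4.12 (cv2) and the standard library are available. Lean on these libraries where they do the work, as an engineer would, in place of code of your own. Each camera call takes 0.05 s, during which the arm holds its last target. There are 200 camera calls.

## Task

Stand the third stoneware jar in the rack's empty bay and push all three jars right back against the back board, upright, while the keeper bar is still open. Then swing the bar shut across the jars until it snaps fully home in its catch. Leave everything else on the table where it stands, and do not knock any jar over.

Things in the scene. Friction and masses are not known exactly. Their poses are not given: they have to be found in the camera images.
- rack: wooden jar rack, fixed, 345 (y) x 135 mm (x). Origin on the table; +x to its back board, +y along the row from hinge to catch. Floor 8 mm thick, x -75 to +60 mm; front open. Back board's inner face at x = 50 mm, 70 mm tall (heights from the table). Three bays 72 mm wide at y = -78, 0, 78 mm; dividers 6 mm thick, 34 mm tall, x -10 to 50; end walls' inner faces at y = +-117, x 1 to 51, 70 mm tall
- catch (a point): where the bar's end rests when shut (rack x -19, y 145 mm, 57 mm above the table). Below it a steel catch block 34 mm tall, rack x -40 to -2, y 133 to 157 mm, with a stop plate 66 mm tall at x -11 to -3
- bay0 (a point): bay next to the hinge: where the base centre of a jar stands when it is home (8 mm above the table)
- bay1 (a point): middle bay: the same point
- bay2 (a point): bay next to the catch: the same point
- keeper (a joint): angle of the keeper bar about its vertical hinge: 0 = shut along the rack's +y, across the front of the jars; grows as its free end swings out to the rack's -x side (direction in the rack frame: (-sin q, cos q)). Range 0 to 2.2. It stays where it is left. A sprung ball in the catch resists over about the last 0.06 rad (a few newtons at the tip, else it springs back), then draws it home past 0.028
- keeper_hinge (a point): on the bar's hinge axis (rack x -19, y -155 mm; knuckle diameter 22 mm), at mid-height of the bar, 57 mm above the table
- keeper_tip (a point): free end of the bar, 310 mm from the hinge axis. The bar is a steel flat, 14 mm thick and 20 mm high (47 to 67 mm above the table)
- jar0: white stoneware jar, round, diameter 56 mm, straight side to 78 mm, cork lid diameter 46 mm, 93 mm tall in all, 0.3 kg. Origin: centre of its underside. At first in a bay, 37 to 62 mm forward of home
- jar1: a jar like jar0, also standing in a bay, forward of home
- jar2: a jar like jar0, standing on the table between the two mills
- cork_mat: thin cork disc (diameter 44 mm, look only) lying in the empty bay
- pepper_mill: dark wooden pepper mill, base diameter 48 mm, 115 mm tall, beside jar2; origin: centre of its underside. Leave alone
- salt_mill: pale wooden salt mill of the same shape and size, on the other side of jar2. Leave alone
- wine: standing wine bottle, diameter 74 mm, 290 mm tall; origin: centre of its underside. Leave alone
- cup: blue cup, diameter 72 mm, 75 mm tall, behind the rack; origin: centre of its underside. Leave alone
- spoon: wooden spoon, 220 mm long along its x, lying on the table in front of the rack, below the bar's sweep. Origin near its middle. Leave alone
Not all that is in view belongs to the job. Leave any pink or turquoise look-alike of the jar2 alone.

How it is judged:
By the outcome, as a careful person would: the job done as asked, in the order asked, and still so for the second after the job is handed in, with the robot touching nothing.
It also fails if it takes over 72 s, if anything falls off the work surface, if the arm or the gripper's body presses on something with over 40 N, if the wrist force passes 120 N, or if a joint passes its speed limit or range.

## Working session

There is one attempt and no reset: what is moved stays moved. The work goes in short steps, Python scripts to look and compute and a tool call to move; the robot and the scene stay as the last step left them, time stands still between calls to the robot, and variables do not carry over. Pictures are saved under pics/ and viewed, at most 10 in all, crops included, and the job is handed in when it is done.

Besides the shell and the picture viewer there is one more tool, called as name([rows], argument=value, ...), one row to a line, values as JSON. drive_tool: Moves the arm, as the interface text tells. Its arguments: {"type":"object","properties":{"deltas":{"type":"array"},"jaw":{"type":"number"},"force":{"type":"number"}},"required":["deltas"]}

```bash
mkdir -p pics; ls; python3 - <<'E'
from station import manip, vision
import cv2,numpy as np
for n in("scene","top"):
    im=vision.snapshot(n); cv2.imwrite(f"pics/{n}0.png",im[:,:,::-1])
    m=vision.camera_model(n);R=cv2.Rodrigues(np.array(m["rvec"],float))[0];print(n,np.array(m["camera_matrix"]).round(1).tolist(),(-R.T@np.array(m["tvec"]).ravel()).round(3),R.round(3).tolist())
s=manip.sense();print(s)
E
```

```text
pics
scene [[395.6, 0.0, 277.5], [0.0, 395.6, 208.9], [0.0, 0.0, 1.0]] [ 1.22  -0.052  0.799] [[-0.041, 0.999, 0.017], [0.735, 0.041, -0.677], [-0.677, -0.015, -0.736]]
top [[492.9, 0.0, 279.1], [0.0, 492.9, 207.4], [0.0, 0.0, 1.0]] [ 0.396 -0.038  1.191] [[-0.005, -1.0, 0.011], [-0.994, 0.004, -0.109], [0.109, -0.012, -0.994]]
{'t': 0.1, 'q': array([ 9.85494274e-01,  5.28335722e-01,  1.43376100e+00,  2.57128579e-05,
        1.18143956e+00, -1.78524508e-01]), 'qd': array([ 0.00045195, -0.00241151, -0.00371579,  0.0002378 ,  0.00055379,
       -0.00053045]), 'tau': array([-3.81988648e-04, -4.43305707e+01, -1.78586841e+01, -2.54175047e-04,
        3.85040927e-03,  1.22005915e-05]), 'tcp_pos': array([0.24690124, 0.57346319, 0.23045871]), 'tool_rot': array([ 2.01994101e-01,  9.79386256e-01, -8.97368561e-04, -3.73225284e-04]), 'force': array([-0.15087633, -0.91699067, -0.77595901]), 'ft_torque': array([-0.01131371, -0.01275655, -0.02866087]), 'gripper_force': 0.0, 'finger_gap': 1.0025933106518012}
```

View pics/scene0.png

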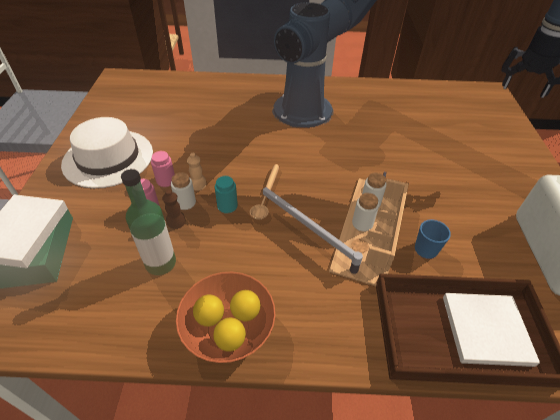

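View pics/top0.png

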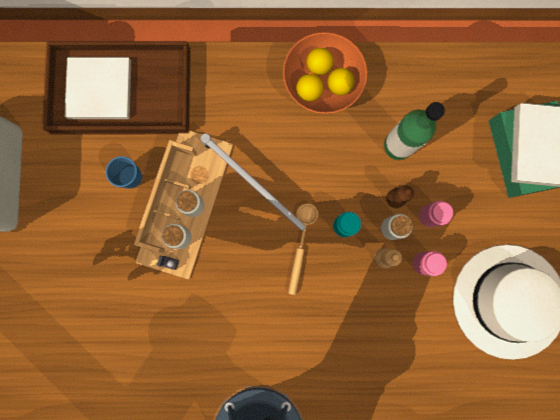

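Scene shows the white jar2 at (182,190), between the pale mill (197,170) and the dark mill (174,208). In the top view jar2 is at (398,227), and the mills are at (389,258) and (400,195). The rack is at top (185,205), with the hinge at (205,139), the catch at (168,262), and the bar tip at (303,228). The empty bay with the cork mat is bay0 at (199,175).
Candidates for jar2 (top px): white (398,227), pink (438,214), pink (431,264) and turquoise (347,224). Only the white one stands between the two mills. I'll confirm it in an enlarged crop.

```bash
python3 - <<'E'
import cv2,numpy as np
t=cv2.imread("pics/top0.png");s=cv2.imread("pics/scene0.png")
a=cv2.resize(t[120:285,125:255],None,fx=3.6,fy=3.6,interpolation=cv2.INTER_CUBIC)  # scale 3.6
b=cv2.resize(t[180:280,330:460],None,fx=2.5,fy=2.5,interpolation=cv2.INTER_CUBIC)
c=cv2.resize(s[140:240,140:250],None,fx=2.95,fy=2.95,interpolation=cv2.INTER_CUBIC)
o=np.zeros((594,468+326,3),np.uint8);o[:a.shape[0],:a.shape[1]]=a;o[:b.shape[0],468:468+b.shape[1]]=b;o[270:270+c.shape[0],468:468+c.shape[1]]=c
cv2.imwrite("pics/crop1.png",o)
d=cv2.resize(s[160:290,310:430],None,fx=4.6,fy=4.6,interpolation=cv2.INTER_CUBIC);cv2.imwrite("pics/crop2.png",d)
E
```

```text
(no output)
```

View pics/crop1.png

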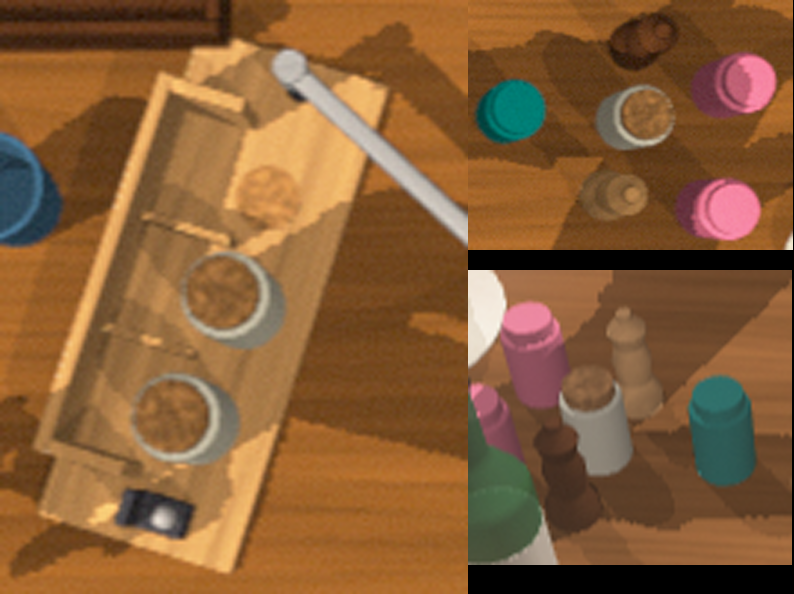

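View pics/crop2.png

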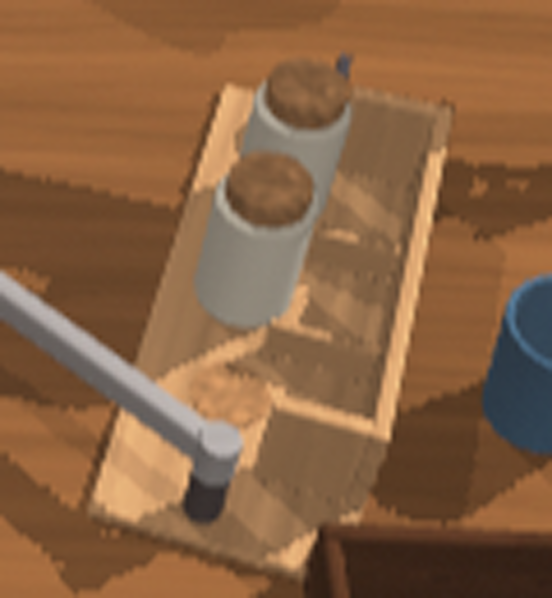

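The crops confirm the white jar2 with its cork lid at top (401,225), scene (181,179), between the dark and pale mills. The rack corners, lids and hinge cap are clear. Next I'll triangulate them.

```bash
cat > h.py <<'E'
import numpy as np,cv2
from station import manip,vision
C={}
for n in("scene","top"):
    m=vision.camera_model(n);R=cv2.Rodrigues(np.array(m["rvec"],float))[0];t=np.array(m["tvec"],float).reshape(3,1)
    C[n]=(np.array(m["camera_matrix"],float),R,t)
def plane(n,p,z):
    K,R,t=C[n];d=R.T@np.linalg.inv(K)@np.array([*p,1.]);c=(-R.T@t).ravel();return c+d*(z-c[2])/d[2]
def tri(ps,pt):
    P=[C[n][0]@np.hstack(C[n][1:]) for n in("scene","top")]
    X=cv2.triangulatePoints(P[0],P[1],np.array(ps,float).reshape(2,1),np.array(pt,float).reshape(2,1)).ravel();X=X[:3]/X[3]
    return X
def proj(n,X):
    K,R,t=C[n];x=K@(R@np.array(X,float).reshape(3,1)+t);return (x[:2]/x[2]).ravel()
def lid(im,c,r=14):
    "centroid of the brown (cork) blob at c"
    h=cv2.cvtColor(np.ascontiguousarray(im),cv2.COLOR_RGB2HSV);x,y=[int(round(v)) for v in c]
    w=h[y-r:y+r+1,x-r:x+r+1];m=((w[:,:,1]>75)&(w[:,:,0]<25)).astype(np.uint8)
    n,l,s,ce=cv2.connectedComponentsWithStats(m,connectivity=4);k=l[r,r];return ce[k]+[x-r,y-r],s[k,4],s[k,2:4]
E
python3 - <<'E'
from h import *
np.set_printoptions(precision=4,suppress=True)
s=cv2.imread("pics/scene0.png")[:,:,::-1];t=cv2.imread("pics/top0.png")[:,:,::-1]
for nm,a,b in(("jarMid",(368.7,201.3),(187.2,200.6)),("jarCatch",(377,180.2),(172.8,235.3)),("jar2",(181.4,179),(401.2,224.8))):
    print(nm,tri(a,b),plane("top",b,.093),plane("scene",a,.093));print("  mask",*lid(s,a),*lid(t,b))
print("hinge cap",tri((357.2,256.7),(205.6,138.6)),plane("top",(205.6,138.6),.067))
print("FH",tri((329.6,272),(232.8,145)));print("FC",tri((358.3,178.5),(189.7,278.9)))
for n,p in(("FH",(232.8,145)),("FC",(189.7,278.9)),("BC",(136.1,263.1))): print(n,plane("top",p,.008))
print("FHs",plane("scene",(329.6,272),.008),"FCs",plane("scene",(358.3,178.5),.008))
print("tip",plane("top",(303,228),.067),"cork",plane("top",(199,175),.008))
for n,p in(("dark",(400,195)),("pale",(389,258))): print(n,plane("top",p,.08))
E
```

```text
jarMid [0.5319 0.1559 0.0932] [0.5318 0.1547 0.093 ] [0.5316 0.1578 0.093 ]
  mask [365.1538 198.4786] 351 [23 22] [184.5908 199.0971] 628 [29 29]
jarCatch [0.4544 0.1864 0.0938] [0.4542 0.1854 0.093 ] [0.4534 0.1885 0.093 ]
  mask [378.2978 177.0494] 628 [29 29] [170.7689 234.1772] 649 [29 29]
jar2 [ 0.4754 -0.3236  0.0902] [ 0.4754 -0.3242  0.093 ] [ 0.4787 -0.3203  0.093 ]
  mask [183.862 175.636] 500 [25 29] [403.4677 223.8015] 650 [29 29]
hinge cap [0.681  0.1195 0.0637] [0.6801 0.1187 0.067 ]
FH [ 0.6815  0.0625 -0.0023]
FC [0.3552 0.1621 0.0062]
FH [0.6789 0.0604 0.008 ]
FC [0.3552 0.1609 0.008 ]
BC [0.3931 0.2886 0.008 ]
FHs [0.6883 0.0629 0.008 ] FCs [0.3571 0.1632 0.008 ]
tip [ 0.4709 -0.1057  0.067 ] cork [0.6048 0.142  0.008 ]
dark [ 0.5444 -0.327   0.08  ]
pale [ 0.4017 -0.2976  0.08  ]
```

```bash
cat >> h.py <<'E'
def delta(x,y,z,deg=None):
    "mm shift in tool axes and turn (rad) to reach world pose"
    from scipy.spatial.transform import Rotation as Ro
    s=manip.sense();R=Ro.from_quat(s["tool_rot"]).as_matrix();d=R.T@(np.array([x,y,z])-s["tcp_pos"])*1000
    a=np.arctan2(R[1,1],R[0,1]);return d.round(1),(0 if deg is None else round(float(a-np.radians(deg)),3))
E
python3 - <<'E'
from h import *
np.set_printoptions(precision=4,suppress=True)
A=np.array([[-.019,-.155],[-.075,-.1725],[-.075,.1725],[.06,.1725]]);B=np.array([[.6805,.119],[.680,.0612],[.3555,.1615],[.3931,.2886]])
a=A-A.mean(0);b=B-B.mean(0);th=np.arctan2((a[:,0]*b[:,1]-a[:,1]*b[:,0]).sum(),(a*b).sum())
c,s=np.cos(th),np.sin(th);R=np.array([[c,-s],[s,c]]);o=B.mean(0)-R@A.mean(0);print("rack",o,np.degrees(th),"res",B-(A@R.T+o))
for q in((.532,.156),(.4544,.1867),(.4709,-.1057),(.681,.119)):print((np.array(q)-o)@R)
for n,p in(("bay0 x0",(0,-.078)),("home0",(.022,-.078)),("push0",(-.05,-.078)),("push1",(-.08,0)),("push2",(-.08,.078))):print(n,o+R@np.array(p))
for p in((438,214),(431,264),(347,224)): print(plane("top",p,.093 if 0 else .07))
print(delta(.43,.25,.23,75))
E
```

```text
rack [0.5395 0.1823] 72.93306277754138 res [[-0.0016  0.0003]
 [-0.0023  0.0012]
 [ 0.003   0.0002]
 [ 0.0009 -0.0017]]
[-0.0274 -0.0006]
[-0.0208  0.0826]
[-0.2955 -0.019 ]
[-0.019  -0.1539]
bay0 x0 [0.614  0.1594]
home0 [0.6205 0.1805]
push0 [0.5993 0.1117]
push1 [0.516  0.1059]
push2 [0.4414 0.1288]
[ 0.5015 -0.4156  0.07  ]
[ 0.3877 -0.395   0.07  ]
[ 0.4794 -0.2061  0.07  ]
(array([-296.1, -224.6,    0.8]), -0.145)
```

drive_tool([
  [[-30,-22,0,-0.02],[-60,-45,0,-0.05],[-90,-68,0,-0.08],[-120,-90,0,-0.11],[-150,-112,0,-0.11]],
], jaw=76)

```text
t: 0.52
tcp_pos: [0.3408, 0.4101, 0.2309]
tool_rot: [0.147, 0.989, -0.0, -0.0]
force: [0.6, -0.3, -0.7]
finger_gap: 0.888
gripper_force: 0.0
```

```bash
python3 -c "
from h import *
print(delta(.46,.0,.2,73),delta(.476,-.3225,.2,73),manip.sense()['tcp_pos'])"
```

```text
(array([-233.3, -357.7,   31.1]), 0.002) (array([-342.4, -661.6,   31.3]), 0.002) [0.34081367 0.41009744 0.23091254]
```

drive_tool([
  [[-22,-33,0,0],[-44,-66,0,0],[-66,-100,0,0],[-88,-134,0,0],[-110,-168,0,0]],
])

```text
t: 0.93
tcp_pos: [0.3966, 0.2171, 0.2311]
tool_rot: [0.148, 0.989, -0.0, -0.0]
force: [1.0, -0.2, 0.1]
finger_gap: 0.891
gripper_force: 0.0
```

drive_tool([
  [[-22,-33,0,0],[-44,-66,0,0],[-66,-100,0,0],[-88,-134,0,0],[-110,-168,0,0]],
])

```text
t: 1.35
tcp_pos: [0.4527, 0.0242, 0.2312]
tool_rot: [0.148, 0.989, 0.0, -0.0]
force: [1.9, 0.0, 0.6]
finger_gap: 0.885
gripper_force: 0.0
```

drive_tool([
  [[-18,-36,5,0],[-36,-72,10,0],[-54,-108,15,0],[-72,-144,15,0],[-90,-180,15,0]],
])

```text
t: 1.77
tcp_pos: [0.4856, -0.1741, 0.2156]
tool_rot: [0.148, 0.989, 0.0, -0.001]
force: [0.7, -0.0, 0.6]
finger_gap: 0.891
gripper_force: 0.0
```

```bash
python3 -c "
from h import *
print(delta(.476,-.3225,.2,73),delta(.476,-.3225,.04),manip.sense()['tcp_pos'])"
```

```text
(array([ -34.3, -144.7,   15.5]), -0.001) (array([ -34.5, -144.8,  175.5]), 0) [ 0.48564572 -0.17412895  0.21563615]
```

drive_tool([
  [[-9,-36,0,0],[-18,-72,5,0],[-27,-108,15,0],[-34,-145,25,0],[-34,-145,45,0]],
])

```text
t: 2.18
tcp_pos: [0.4777, -0.3301, 0.1726]
tool_rot: [0.15, 0.989, -0.004, 0.004]
force: [-0.6, -0.1, -0.4]
finger_gap: 0.888
gripper_force: 0.0
```

```bash
python3 -c "
from h import *
print(delta(.476,-.3225,.04),manip.sense()['tcp_pos'])
t=vision.snapshot('top');s=vision.snapshot('scene')
o=np.hstack([cv2.resize(t[160:290,330:460],(390,390)),cv2.resize(s[90:220,110:240],(390,390))]);cv2.imwrite('pics/g1.png',o[:,:,::-1])"
```

```text
(array([  5.1,   7.7, 132.5]), 0) [ 0.4777315  -0.33014309  0.17259406]
```

View pics/g1.png

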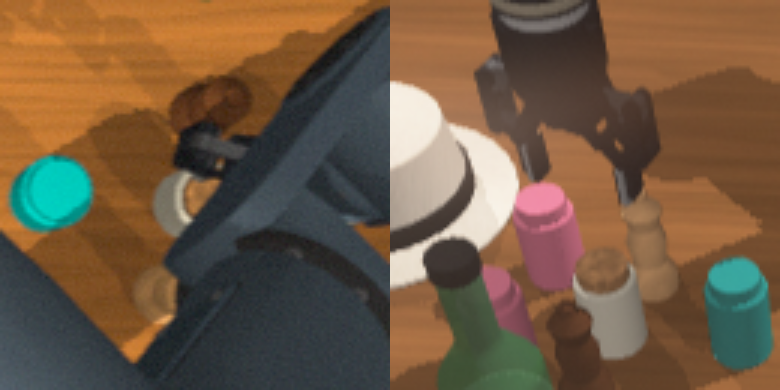

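The gripper is above jar2, with its fingers at scene crop (535,165) and (628,190). They straddle the jar along y and are clear of the mills and the pink jar. I'll let it settle, then descend.

drive_tool([
  [[0,0,0,0],[0,0,0,0]],
])

```text
t: 2.45
tcp_pos: [0.4764, -0.3198, 0.1717]
tool_rot: [0.147, 0.989, 0.0, -0.0]
force: [0.4, 0.4, 0.4]
finger_gap: 0.889
gripper_force: 0.0
```

```bash
python3 -c "
from h import *
s=manip.sense();print(delta(.476,-.3225,.04,73),s['tcp_pos'],s['tool_rot'])
print([proj('top',(.476,-.3225,z)) for z in (0,.093)],[proj('scene',(.476,-.3225,z)) for z in(0,.093)])"
```

```text
(array([ -0.5,  -2.8, 131.7]), 0.001) [ 0.47641431 -0.31979279  0.17166133] [ 1.47323753e-01  9.89088254e-01  3.02514708e-04 -2.13823417e-04]
[array([390.63611006, 227.36334671]), array([400.44943318, 224.5251167 ])] [array([186.27107673, 202.89613076]), array([180.78881187, 178.25530593])]
```

drive_tool([
  [[0,-3,25,0],[0,-3,50,0],[0,-3,75,0],[0,-3,100,0],[0,-3,120,0]],
])

```text
t: 2.87
tcp_pos: [0.4762, -0.3225, 0.0512]
tool_rot: [0.147, 0.989, -0.0, 0.0]
force: [0.2, 0.2, 0.5]
finger_gap: 0.894
gripper_force: 0.0
```

drive_tool([
  [[0,0,6,0],[0,0,12,0],[0,0,12,0]],
])

```text
t: 3.12
tcp_pos: [0.476, -0.3232, 0.0396]
tool_rot: [0.147, 0.989, -0.0, 0.0]
force: [0.2, -0.3, -0.1]
finger_gap: 0.894
gripper_force: 0.0
```

drive_tool([
  [[0,0,0,0],[0,0,0,0],[0,0,0,0],[0,0,0,0],[0,0,0,0]],
], jaw=45, force=35)

```text
t: 3.53
tcp_pos: [0.4764, -0.3246, 0.0411]
tool_rot: [0.148, 0.989, -0.001, 0.001]
force: [0.5, 1.0, 6.4]
finger_gap: 0.643
gripper_force: 36.9
```

drive_tool([
  [[0,0,-5,0],[0,0,-20,0],[0,0,-50,0],[0,0,-85,0],[0,0,-120,0]],
])

```text
t: 3.95
tcp_pos: [0.4744, -0.3229, 0.1597]
tool_rot: [0.148, 0.989, 0.001, -0.001]
force: [0.2, -0.2, -2.3]
finger_gap: 0.642
gripper_force: 38.3
```

drive_tool([
  [[0,0,-35,0],[0,0,-50,0],[0,0,-50,0]],
])

```text
t: 4.2
tcp_pos: [0.4772, -0.3255, 0.2138]
tool_rot: [0.148, 0.989, -0.003, 0.004]
force: [-0.4, -0.5, -2.7]
finger_gap: 0.647
gripper_force: 38.4
```

```bash
python3 -c "
from h import *
s=manip.sense();print(s['tcp_pos'],s['force'],s['gripper_force'],s['finger_gap'],delta(.48,0,.21,73),delta(.614,.1594,.21,73))
t=vision.snapshot('top');s=vision.snapshot('scene')
o=np.hstack([cv2.resize(t[150:290,330:470],(390,390)),cv2.resize(s[70:250,90:270],(390,390))]);cv2.imwrite('pics/g2.png',o[:,:,::-1])"
```

```text
[ 0.47720651 -0.32546681  0.21384316] [-0.35985275 -0.45931429 -2.71193518] 38.406405807472765 0.646799727893298 (array([ 92.5, 312.1,   1.7]), -0.0) (array([ 11. , 503.7,   1.5]), -0.0)
```

View pics/g2.png

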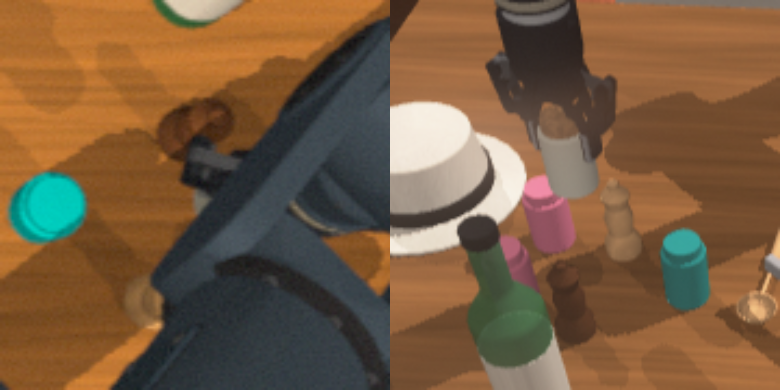

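The jar is held upright, at scene crop (568,150). Both mills and the look-alikes still stand. Next I'll carry it to bay0.

drive_tool([
  [[0,25,0,0],[0,60,0,0],[1,98,0,0],[2,136,0,0],[3,174,0,0]],
])

```text
t: 4.72
tcp_pos: [0.5217, -0.1542, 0.2064]
tool_rot: [0.148, 0.989, 0.001, -0.003]
force: [0.4, 0.5, -1.8]
finger_gap: 0.64
gripper_force: 38.4
```

drive_tool([
  [[0,38,0,0],[1,76,0,0],[2,114,0,0],[3,152,0,0],[4,190,0,0]],
])

```text
t: 5.13
tcp_pos: [0.5733, 0.0284, 0.2062]
tool_rot: [0.148, 0.989, -0.0, -0.003]
force: [1.3, -0.7, -3.1]
finger_gap: 0.643
gripper_force: 38.4
```

drive_tool([
  [[1,38,0,0],[2,74,0,0],[3,105,0,0],[4,125,0,0],[4,130,0,0]],
])

```text
t: 5.55
tcp_pos: [0.6079, 0.1556, 0.2058]
tool_rot: [0.146, 0.989, 0.0, -0.003]
force: [-0.3, 0.6, -3.3]
finger_gap: 0.645
gripper_force: 38.5
```

```bash
python3 -c "
from h import *
s=manip.sense();print(s['tcp_pos'],s['force'],s['finger_gap'],delta(.614,.1594,.05,73))
t=vision.snapshot('top');s=vision.snapshot('scene')
o=np.hstack([cv2.resize(t[110:290,120:300],(390,390)),cv2.resize(s[100:290,280:470],(390,390))]);cv2.imwrite('pics/g3.png',o[:,:,::-1])"
```

```text
[0.60792612 0.15555531 0.20584906] [-0.28163759  0.64439755 -3.25947623] 0.6446044766573812 (array([ -5.6,   5.5, 155.8]), 0.004)
```

View pics/g3.png

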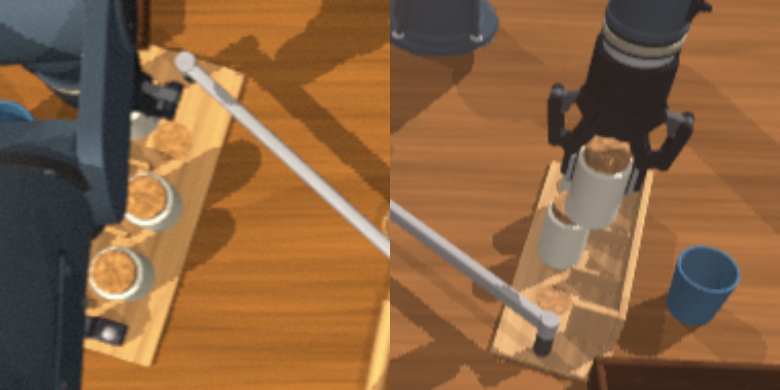

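```bash
python3 -c "
from h import *
print(plane('scene',(385.7,174),.259), plane('scene',(385.7,174),.255)-manip.sense()['tcp_pos'])"
```

```text
[0.61387839 0.15200306 0.259     ] [0.00161901 0.0008406  0.04858907]
```

drive_tool([
  [[-5,5,20,0.004],[-5,5,50,0.004],[-5,5,75,0.004],[-5,5,90,0.004],[-5,5,90,0.004]],
])

```text
t: 6.07
tcp_pos: [0.6113, 0.1528, 0.114]
tool_rot: [0.151, 0.989, -0.002, -0.006]
force: [-0.4, -0.3, -3.9]
finger_gap: 0.641
gripper_force: 38.4
```

```bash
python3 -c "
from h import *
s=manip.sense();print(s['tcp_pos'],s['force'],s['finger_gap'],delta(.613,.1597,.05,73))
s=vision.snapshot('scene')
o=cv2.resize(s[120:300,310:470],(712,800)[:1]+(600,));o=cv2.resize(s[130:290,310:470],(600,600),interpolation=2);cv2.imwrite('pics/g4.png',o[:,:,::-1])"
```

```text
[0.61133108 0.15279778 0.1139747 ] [-0.37217637 -0.2626084  -3.92262825] 0.6406043914058965 (array([-0.2,  7.4, 63.9]), -0.006)
```

View pics/g4.png

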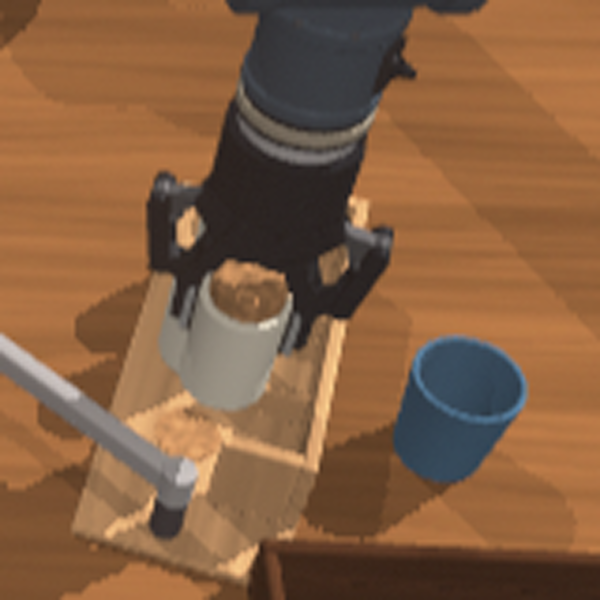

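The jar hangs above bay0 at crop (235,350), between the divider and the end wall, clear of the bar. I'll settle, then lower.

drive_tool([
  [[0,0,0,0],[0,0,0,0],[0,0,0,0]],
])

```text
t: 6.37
tcp_pos: [0.6168, 0.1547, 0.1209]
tool_rot: [0.15, 0.989, 0.0, 0.001]
force: [-0.0, -0.8, -2.9]
finger_gap: 0.643
gripper_force: 38.5
```

```bash
python3 -c "
from h import *
s=manip.sense();print(s['tcp_pos'],s['force'],s['finger_gap'],delta(.613,.1597,.05,73))"
```

```text
[0.61677701 0.15474479 0.12090088] [-1.46285611e-03 -8.11793216e-01 -2.87000463e+00] 0.6432100598446403 (array([ 5.3,  3.5, 70.9]), -0.005)
```

drive_tool([
  [[1,4,15,-0.004],[2,4,30,-0.004],[2,4,45,-0.004],[2,4,50,-0.004],[2,4,50,-0.004]],
])

```text
t: 6.78
tcp_pos: [0.6144, 0.1595, 0.0688]
tool_rot: [0.148, 0.989, -0.0, -0.001]
force: [0.1, 0.0, -2.2]
finger_gap: 0.644
gripper_force: 38.4
```

drive_tool([
  [[0,0,4,0],[0,0,8,0],[0,0,8,0],[0,0,8,0]],
])

```text
t: 7.12
tcp_pos: [0.6152, 0.1595, 0.0617]
tool_rot: [0.148, 0.989, 0.0, 0.0]
force: [0.8, -0.1, -2.9]
finger_gap: 0.645
gripper_force: 38.5
```

```bash
python3 -c "
from h import *
s=manip.sense();print(s['tcp_pos'],s['force'],s['finger_gap'],delta(.613,.1597,.05,73))"
```

```text
[0.61518414 0.15954574 0.06171285] [ 0.75273908 -0.08628197 -2.8570903 ] 0.6447362371396818 (array([ 2.1, -0.5, 11.7]), -0.0)
```

drive_tool([
  [[0,0,3,0],[1,0,6,0],[1,0,9,0],[1,0,11,0],[1,0,11,0]],
])

```text
t: 7.53
tcp_pos: [0.6135, 0.1598, 0.0496]
tool_rot: [0.148, 0.989, -0.0, -0.001]
force: [0.3, -0.1, -2.9]
finger_gap: 0.642
gripper_force: 38.5
```

drive_tool([
  [[0,0,1,0],[0,0,2,0],[0,0,2,0],[0,0,2,0]],
])

```text
t: 7.87
tcp_pos: [0.6141, 0.1598, 0.0491]
tool_rot: [0.148, 0.989, 0.0, 0.0]
force: [-2.0, -0.9, 3.5]
finger_gap: 0.645
gripper_force: 38.9
```

drive_tool([
  [[0,0,0,0],[0,0,0,0],[0,0,0,0],[0,0,0,0]],
], jaw=64)

```text
t: 8.2
tcp_pos: [0.6143, 0.1599, 0.0483]
tool_rot: [0.148, 0.989, 0.0, 0.0]
force: [-0.0, 0.4, 0.5]
finger_gap: 0.749
gripper_force: 0.0
```

drive_tool([
  [[0,0,-10,0],[0,0,-30,0],[0,0,-60,0],[0,0,-95,0],[0,0,-125,0]],
])

```text
t: 8.62
tcp_pos: [0.6142, 0.1599, 0.1756]
tool_rot: [0.148, 0.989, 0.0, 0.0]
force: [1.3, 0.3, 0.0]
finger_gap: 0.751
gripper_force: 0.0
```

```bash
python3 -c "
from h import *
s=manip.sense();print(s['tcp_pos'],s['force'],s['finger_gap'],s['q'])
o=np.array([.5395,.1823]);X=np.array([.2935,.956]);Y=np.array([-.956,.2935])
for r in ((-.08,-.078),(-.014,-.078)):
  print(delta(*(o+r[0]*X+r[1]*Y),.17,73), delta(*(o+r[0]*X+r[1]*Y),.17,-17))"
```

```text
[0.61417421 0.15990527 0.1756271 ] [1.26819049 0.33811947 0.01093254] 0.7506327249359144 [ 7.88682060e-02  6.03411812e-01  1.46087254e+00  7.50090358e-05
  1.07634974e+00 -1.19515495e+00]
(array([  0. , -80.5,   5.6]), -0.0) (array([  0. , -80.5,   5.6]), 1.571)
(array([ -0. , -14.5,   5.6]), -0.0) (array([ -0. , -14.5,   5.6]), 1.571)
```

drive_tool([
  [[0,-12,0,0.11],[0,-24,0,0.22],[0,-36,0,0.33],[0,-48,0,0.44],[0,-60,0,0.55]],
], jaw=22)

```text
t: 9.03
tcp_pos: [0.5963, 0.102, 0.1743]
tool_rot: [0.413, 0.911, 0.0, 0.001]
force: [0.1, 0.2, -0.3]
finger_gap: 0.252
gripper_force: 0.0
```

drive_tool([
  [[0,0,0,0.12],[0,0,0,0.24],[0,0,0,0.36],[0,0,0,0.48],[0,0,0,0.6]],
])

```text
t: 9.45
tcp_pos: [0.5965, 0.1024, 0.1741]
tool_rot: [0.664, 0.748, 0.0, 0.0]
force: [-0.6, 0.1, 0.5]
finger_gap: 0.255
gripper_force: 0.0
```

drive_tool([
  [[0,0,0,0.12],[0,0,0,0.24],[0,0,0,0.36],[0,0,0,0.42],[0,0,0,0.42]],
])

```text
t: 9.87
tcp_pos: [0.5966, 0.1025, 0.174]
tool_rot: [0.804, 0.595, 0.0, 0.0]
force: [0.4, -0.0, -0.4]
finger_gap: 0.259
gripper_force: 0.0
```

```bash
cat >> h.py <<'E'
O=np.array([.5395,.1823]);X=np.array([.2935,.956]);Y=np.array([-.956,.2935])
def rk(x,y): return O+x*X+y*Y
def st():
    s=manip.sense();p=s['tcp_pos'];d=p[:2]-O;print('t',round(s['t'],2),'rack',(d@X).round(4),(d@Y).round(4),'z',p[2].round(4),'F',s['force'].round(1),'gap',round(s['finger_gap']*85.4,1))
E
python3 -c "
from h import *
st();print(delta(*rk(-.06,-.078),.037,-17),manip.sense()['q'].round(2))
t=vision.snapshot('top');s=vision.snapshot('scene')
o=np.hstack([cv2.resize(t[110:290,120:300],(390,390),interpolation=2),cv2.resize(s[120:290,300:470],(390,390),interpolation=2)]);cv2.imwrite('pics/g5.png',o[:,:,::-1])"
```

```text
t 9.87 rack -0.0596 -0.078 z 0.174 F [ 0.4 -0.  -0.4] gap 22.2
(array([-5.00e-01, -1.00e-01,  1.37e+02]), -0.0) [-0.01  0.57  1.54 -0.    1.03  0.28]
```

View pics/g5.png

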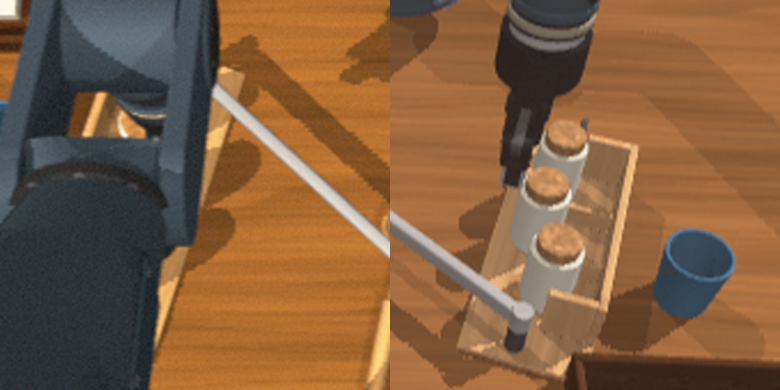

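All three jars stand upright in the rack: scene crop lids at (558,242), (547,185) and (566,137). The tool is in front of bay0. Next I'll push jar2 home, low down and slowly.

drive_tool([
  [[0,0,30,0],[0,0,65,0],[0,0,100,0],[0,0,125,0],[0,0,136,0]],
])

```text
t: 10.38
tcp_pos: [0.594, 0.1024, 0.0339]
tool_rot: [0.803, 0.596, -0.002, -0.002]
force: [-0.4, -0.5, -0.4]
finger_gap: 0.254
gripper_force: 0.0
```

drive_tool([
  [[4,0,0,0],[9,0,0,0],[14,0,0,0],[19,0,0,0],[24,0,0,0]],
])

```text
t: 10.8
tcp_pos: [0.6045, 0.1258, 0.0393]
tool_rot: [0.803, 0.596, 0.001, 0.001]
force: [-2.0, -3.5, 3.3]
finger_gap: 0.258
gripper_force: 1.9
```

drive_tool([
  [[3,0,0,0],[6,0,0,0],[9,0,0,0],[12,0,0,0],[15,0,0,0]],
])

```text
t: 11.22
tcp_pos: [0.6082, 0.1396, 0.0377]
tool_rot: [0.804, 0.595, 0.0, 0.0]
force: [-0.7, -4.2, 3.8]
finger_gap: 0.257
gripper_force: 2.3
```

```bash
python3 -c "
from h import *
st()"
```

```text
t 11.22 rack -0.0207 -0.0783 z 0.0377 F [-0.7 -4.2  3.8] gap 22.0
```

drive_tool([
  [[1,0,0,0],[2,0,0,0],[3,0,0,0],[4,0,0,0],[4,0,0,0]],
])

```text
t: 11.63
tcp_pos: [0.6092, 0.1436, 0.0373]
tool_rot: [0.804, 0.595, 0.0, 0.0]
force: [-1.1, -4.0, 3.3]
finger_gap: 0.255
gripper_force: 2.1
```

drive_tool([
  [[1,0,0,0],[2,0,0,0],[2,0,0,0]],
])

```text
t: 11.88
tcp_pos: [0.6096, 0.1457, 0.0373]
tool_rot: [0.804, 0.595, 0.0, -0.0]
force: [-0.3, -4.5, 3.4]
finger_gap: 0.257
gripper_force: 2.0
```

```bash
python3 -c "
from h import *
st()"
```

```text
t 11.88 rack -0.0144 -0.0778 z 0.0373 F [-0.3 -4.5  3.4] gap 22.0
```

Still sliding at 4 N, so the board hasn't been reached. I'll keep going in small steps.

drive_tool([
  [[1,0,0,0],[2,0,0,0],[2,0,0,0]],
])

```text
t: 12.13
tcp_pos: [0.61, 0.1473, 0.0372]
tool_rot: [0.804, 0.595, -0.0, 0.0]
force: [-0.3, -5.7, 4.1]
finger_gap: 0.258
gripper_force: 2.5
```

drive_tool([
  [[1,0,0,0],[2,0,0,0],[2,0,0,0]],
])

```text
t: 12.38
tcp_pos: [0.61, 0.1474, 0.0373]
tool_rot: [0.803, 0.596, -0.002, 0.001]
force: [-2.7, -10.8, 5.7]
finger_gap: 0.258
gripper_force: 4.8
```

```bash
python3 -c "
from h import *
st()
t=vision.snapshot('top');s=vision.snapshot('scene');cv2.imwrite('pics/p0.png',s[:,:,::-1])"
```

```text
t 12.38 rack -0.0127 -0.0776 z 0.0373 F [ -2.7 -10.8   5.7] gap 22.0
```

drive_tool([
  [[1,0,0,0],[3,0,0,0],[3,0,0,0]],
])

```text
t: 12.73
tcp_pos: [0.61, 0.1475, 0.0374]
tool_rot: [0.803, 0.596, -0.004, 0.002]
force: [-4.6, -19.0, 8.3]
finger_gap: 0.258
gripper_force: 7.8
```

drive_tool([
  [[-8,0,0,0],[-20,0,0,0],[-40,0,0,0],[-65,0,0,0],[-65,0,-15,0]],
])

```text
t: 13.15
tcp_pos: [0.5887, 0.0876, 0.0493]
tool_rot: [0.804, 0.594, -0.003, -0.003]
force: [-0.6, -0.0, 0.6]
finger_gap: 0.256
gripper_force: 0.0
```

drive_tool([
  [[0,0,-25,0],[0,0,-55,0],[0,0,-80,0],[0,0,-80,0]],
])

```text
t: 13.48
tcp_pos: [0.5961, 0.0908, 0.137]
tool_rot: [0.804, 0.595, 0.005, 0.003]
force: [1.0, -0.3, -0.1]
finger_gap: 0.258
gripper_force: 0.0
```

```bash
python3 -c "
from h import *
st();print(delta(*rk(-.092,0),.12,-17),delta(*rk(-.082,.0826),.12,-17))
s=vision.snapshot('scene');t=vision.snapshot('top')
# predicted pixels of an upright home lid and body for jar in bay0
for x in(.015,.022):print(x,proj('scene',[*rk(x,-.078),.101]),proj('top',[*rk(x,-.078),.101]))
h=cv2.cvtColor(s,cv2.COLOR_RGB2HSV);m=((h[:,:,1]<45)&(h[:,:,2]>110)).astype(np.uint8);m[:160]=0;m[290:]=0;m[:,:340]=0;m[:,430:]=0
n,l,q,c=cv2.connectedComponentsWithStats(m)
for i in range(1,n):
  if q[i,4]>60: print(q[i],c[i].round(1))
cv2.imwrite('pics/p1.png',s[:,:,::-1])
"
```

```text
t 13.48 rack -0.0709 -0.0809 z 0.137 F [ 1.  -0.3 -0.1] gap 22.1
(array([-21. , -81.1,  16.1]), 0.001) (array([ -10.9, -163.7,   15.4]), 0.001)
0.015 [380.54276136 226.25634836] [178.63638369 161.8157307 ]
0.022 [383.56237978 227.0564764 ] [175.66039637 160.92265948]
[353 180  42  72 944] [370.8 219.5]
[340 241  23  24 179] [351.9 253. ]
```

drive_tool([
  [[-8,-25,0,0],[-16,-50,0,0],[-21,-70,0,0],[-21,-79,0,0],[-21,-79,0,0]],
])

```text
t: 14.0
tcp_pos: [0.5075, 0.0938, 0.1308]
tool_rot: [0.804, 0.595, -0.002, -0.002]
force: [-0.2, 0.1, 0.1]
finger_gap: 0.26
gripper_force: 0.0
```

drive_tool([
  [[0,0,30,0],[0,0,60,0],[0,0,85,0],[0,0,90,0],[0,0,90,0]],
])

```text
t: 14.42
tcp_pos: [0.5109, 0.093, 0.0402]
tool_rot: [0.804, 0.595, -0.001, -0.001]
force: [0.3, 0.8, 0.6]
finger_gap: 0.26
gripper_force: 0.0
```

```bash
python3 -c "
from h import *
st();print(delta(*rk(-.07,0),.037,-17))"
```

```text
t 14.42 rack -0.0937 0.0011 z 0.0402 F [0.3 0.8 0.6] gap 22.2
(array([23.7,  1.2,  3.2]), 0.001)
```

drive_tool([
  [[6,1,3,0],[12,1,3,0],[18,1,3,0],[22,1,3,0],[26,1,3,0]],
])

```text
t: 14.83
tcp_pos: [0.5204, 0.1184, 0.0403]
tool_rot: [0.803, 0.595, 0.001, 0.001]
force: [0.3, 1.2, 0.1]
finger_gap: 0.257
gripper_force: 0.0
```

drive_tool([
  [[4,0,0,0],[8,0,0,0],[12,0,0,0],[16,0,0,0],[20,0,0,0]],
])

```text
t: 15.25
tcp_pos: [0.5252, 0.1367, 0.0395]
tool_rot: [0.804, 0.595, -0.0, 0.0]
force: [-2.1, -4.0, 3.7]
finger_gap: 0.257
gripper_force: 1.8
```

drive_tool([
  [[4,0,0,0],[8,0,0,0],[12,0,0,0],[16,0,0,0],[20,0,0,0]],
])

```text
t: 15.67
tcp_pos: [0.5312, 0.1562, 0.0393]
tool_rot: [0.804, 0.595, -0.0, -0.0]
force: [-1.6, -4.0, 2.7]
finger_gap: 0.259
gripper_force: 1.7
```

```bash
python3 -c "
from h import *
st()"
```

```text
t 15.67 rack -0.0274 0.0002 z 0.0393 F [-1.6 -4.   2.7] gap 22.1
```

drive_tool([
  [[2,0,0,0],[4,0,0,0],[6,0,0,0],[8,0,0,0],[10,0,0,0]],
])

```text
t: 16.08
tcp_pos: [0.534, 0.1655, 0.0393]
tool_rot: [0.804, 0.595, -0.0, -0.0]
force: [-0.9, -3.4, 3.0]
finger_gap: 0.254
gripper_force: 1.7
```

drive_tool([
  [[1,0,0,0],[2,0,0,0],[3,0,0,0],[4,0,0,0],[4,0,0,0]],
])

```text
t: 16.5
tcp_pos: [0.5353, 0.1694, 0.0393]
tool_rot: [0.804, 0.595, 0.0, -0.0]
force: [-1.5, -2.8, 1.8]
finger_gap: 0.256
gripper_force: 1.3
```

drive_tool([
  [[1,0,0,0],[2,0,0,0],[3,0,0,0],[4,0,0,0],[4,0,0,0]],
])

```text
t: 16.92
tcp_pos: [0.5355, 0.1711, 0.0393]
tool_rot: [0.803, 0.596, -0.002, 0.0]
force: [-2.3, -12.0, 4.6]
finger_gap: 0.256
gripper_force: 3.9
```

```bash
python3 -c "
from h import *
st()"
```

```text
t 16.92 rack -0.0118 0.0005 z 0.0393 F [ -2.3 -12.    4.6] gap 21.9
```

Home in bay1, stopped at x −11.8 as in bay0. I'll nudge it once more, then go to bay2.

drive_tool([
  [[1,0,0,0],[2,0,0,0],[2,0,0,0]],
])

```text
t: 17.17
tcp_pos: [0.5354, 0.1713, 0.0393]
tool_rot: [0.803, 0.596, -0.003, 0.001]
force: [-3.0, -17.9, 5.9]
finger_gap: 0.26
gripper_force: 5.7
```

drive_tool([
  [[-8,0,0,0],[-20,0,0,0],[-45,0,0,0],[-70,0,0,0],[-75,0,-15,0]],
])

```text
t: 17.58
tcp_pos: [0.512, 0.1011, 0.0522]
tool_rot: [0.804, 0.594, -0.003, -0.002]
force: [0.4, 0.3, -0.1]
finger_gap: 0.259
gripper_force: 0.0
```

drive_tool([
  [[0,0,-25,0],[0,0,-55,0],[0,0,-80,0],[0,-30,-80,0],[0,-60,-80,0]],
])

```text
t: 18.0
tcp_pos: [0.4606, 0.1208, 0.1361]
tool_rot: [0.804, 0.594, 0.004, 0.002]
force: [-0.2, 0.5, -0.1]
finger_gap: 0.259
gripper_force: 0.0
```

drive_tool([
  [[0,-10,0,0],[0,-18,0,0],[0,-18,0,0],[0,-18,0,0]],
])

```text
t: 18.33
tcp_pos: [0.4418, 0.1261, 0.1343]
tool_rot: [0.804, 0.595, 0.001, 0.0]
force: [0.6, 0.5, 0.1]
finger_gap: 0.259
gripper_force: 0.0
```

```bash
python3 -c "
from h import *
st();print(delta(*rk(-.087,.081),.037,-17))"
```

```text
t 18.33 rack -0.0824 0.0769 z 0.1343 F [0.6 0.5 0.1] gap 22.1
(array([-4.6, -4.3, 97.3]), 0.001)
```

drive_tool([
  [[-3,-3,30,0],[-4,-3,60,0],[-4,-3,85,0],[-4,-3,96,0],[-4,-3,96,0]],
])

```text
t: 18.75
tcp_pos: [0.437, 0.1225, 0.0356]
tool_rot: [0.804, 0.595, -0.001, -0.001]
force: [-0.3, -0.7, -0.0]
finger_gap: 0.255
gripper_force: 0.0
```

drive_tool([
  [[6,0,0,0],[12,0,0,0],[18,0,0,0],[22,0,0,0],[26,0,0,0]],
])

```text
t: 19.17
tcp_pos: [0.445, 0.1487, 0.0392]
tool_rot: [0.803, 0.595, 0.001, 0.001]
force: [-0.1, -0.5, 0.5]
finger_gap: 0.26
gripper_force: 0.0
```

drive_tool([
  [[4,0,0,0],[8,0,0,0],[12,0,0,0],[16,0,0,0],[20,0,0,0]],
])

```text
t: 19.58
tcp_pos: [0.4496, 0.1671, 0.0385]
tool_rot: [0.804, 0.595, -0.0, -0.0]
force: [-1.0, -4.5, 3.8]
finger_gap: 0.255
gripper_force: 1.8
```

```bash
python3 -c "
from h import *
st()"
```

```text
t 19.58 rack -0.0409 0.0814 z 0.0385 F [-1.  -4.5  3.8] gap 21.8
```

drive_tool([
  [[4,0,0,0],[8,0,0,0],[12,0,0,0],[16,0,0,0],[20,0,0,0]],
])

```text
t: 20.0
tcp_pos: [0.4559, 0.1865, 0.0383]
tool_rot: [0.804, 0.595, -0.0, 0.0]
force: [-1.4, -3.9, 3.1]
finger_gap: 0.26
gripper_force: 1.8
```

drive_tool([
  [[2,0,0,0],[4,0,0,0],[6,0,0,0],[7,0,0,0],[7,0,0,0]],
])

```text
t: 20.42
tcp_pos: [0.4579, 0.1931, 0.0383]
tool_rot: [0.804, 0.595, 0.0, -0.0]
force: [-1.1, -1.8, 0.9]
finger_gap: 0.26
gripper_force: 1.1
```

drive_tool([
  [[1,0,0,0],[2,0,0,0],[3,0,0,0],[4,0,0,0],[4,0,0,0]],
])

```text
t: 20.83
tcp_pos: [0.458, 0.1953, 0.0382]
tool_rot: [0.803, 0.595, -0.002, 0.0]
force: [-1.2, -11.0, 3.6]
finger_gap: 0.255
gripper_force: 3.4
```

```bash
python3 -c "
from h import *
st()"
```

```text
t 20.83 rack -0.0115 0.0817 z 0.0382 F [ -1.2 -11.    3.6] gap 21.8
```

drive_tool([
  [[1,0,0,0],[2,0,0,0],[2,0,0,0]],
])

```text
t: 21.08
tcp_pos: [0.4577, 0.1955, 0.0382]
tool_rot: [0.803, 0.596, -0.003, 0.0]
force: [-2.6, -19.2, 6.4]
finger_gap: 0.257
gripper_force: 5.6
```

drive_tool([
  [[-8,0,0,0],[-20,0,0,0],[-45,0,0,0],[-70,0,0,0],[-75,0,-15,0]],
], jaw=0)

```text
t: 21.5
tcp_pos: [0.4349, 0.1247, 0.0516]
tool_rot: [0.804, 0.594, -0.002, -0.002]
force: [-0.6, 0.4, 0.0]
finger_gap: 0.003
gripper_force: 0.0
```

drive_tool([
  [[0,0,-35,0],[-10,0,-75,0],[-45,0,-95,0],[-80,20,-100,0],[-110,45,-100,0]],
])

```text
t: 21.92
tcp_pos: [0.448, 0.0079, 0.1553]
tool_rot: [0.803, 0.596, 0.001, 0.001]
force: [1.4, 0.7, -0.6]
finger_gap: 0.0
gripper_force: 0.0
```

```bash
python3 -c "
from h import *
st()
H=np.array([-.019,-.155])
for q in (1.11,1.0,.9,.8,.7,.6,.5,.4,.3,.2,.15,.1,.06,.03,0):
  c,s=np.cos(q),np.sin(q);o=.007+.011*c+.0145*s+(.035 if q>1.1 else 0);p=H+.25*np.array([-s,c])-o*np.array([c,s]);print(q,(p*1000).round(0), delta(*rk(*p),.044)[0] if q==1.11 else '')
t=vision.snapshot('top');s=vision.snapshot('scene');cv2.imwrite('pics/q_t.png',t[:,:,::-1]);cv2.imwrite('pics/q_s.png',s[:,:,::-1])
# bar: grey pixels below rack in top view
h=cv2.cvtColor(t,cv2.COLOR_RGB2HSV);m=((h[:,:,1]<50)&(h[:,:,2]>110));m[:,:200]=0;m[:,310:]=0;m[:130]=0;m[235:]=0
ys,xs=np.nonzero(m);print(len(xs));ln=cv2.fitLine(np.c_[xs,ys].astype(np.float32),cv2.DIST_HUBER,0,.01,.01).ravel()
a=plane('top',ln[2:]-20*ln[:2],.067)[:2];b=plane('top',ln[2:]+20*ln[:2],.067)[:2];d=b-a;print('q',np.arctan2(-(d@X),d@Y))
"
```

```text
t 21.92 rack -0.1936 0.0363 z 0.1553 F [ 1.4  0.7 -0.6] gap 0.0
1.11 [-270.  -97.] [-76.6 133.1 111.7]
1.0 [-243.  -41.] 
0.9 [-230.  -19.] 
0.8 [-216.    1.] 
0.7 [-199.   20.] 
0.6 [-180.   38.] 
0.5 [-160.   53.] 
0.4 [-137.   66.] 
0.3 [-114.   77.] 
0.2 [-89.  86.] 
0.15 [-76.  89.] 
0.1 [-63.  92.] 
0.06 [-53.  93.] 
0.03 [-45.  94.] 
0 [-37.  95.] 
803
q 1.1218932667366446
```

```bash
python3 -c "
from h import *
t=cv2.imread('pics/q_t.png');g=cv2.resize(cv2.cvtColor(t[120:290,120:250],cv2.COLOR_BGR2GRAY),None,fx=4,fy=4,interpolation=2)
c=cv2.HoughCircles(g,cv2.HOUGH_GRADIENT,1,80,param1=120,param2=22,minRadius=38,maxRadius=58)
for x,y,r in c[0]:
  p=(x/4+120-.375,y/4+120-.375)
  for z in(.086,.101):
    P=plane('top',p,z)[:2]-O;print(z,p,r/4,(P@X*1000).round(1),(P@Y*1000).round(1))
"
```

```text
0.086 (np.float32(153.5), np.float32(229.25)) 12.6 24.9 82.1
0.101 (np.float32(153.5), np.float32(229.25)) 12.6 21.1 82.0
0.086 (np.float32(164.75), np.float32(194.0)) 10.675 25.7 -0.8
0.101 (np.float32(164.75), np.float32(194.0)) 10.675 22.0 0.2
0.086 (np.float32(176.25), np.float32(162.5)) 12.025 23.4 -77.0
0.101 (np.float32(176.25), np.float32(162.5)) 12.025 19.6 -75.0
```

drive_tool([
  [[-15,30,0,0],[-30,60,0,0],[-45,90,0,0],[-62,116,0,0],[-77,133,0,0]],
])

```text
t: 22.43
tcp_pos: [0.5563, -0.1055, 0.1531]
tool_rot: [0.804, 0.595, 0.001, 0.001]
force: [0.3, 0.1, 0.5]
finger_gap: 0.003
gripper_force: 0.0
```

drive_tool([
  [[0,0,0,0],[0,0,30,0],[0,0,60,0],[0,0,75,0],[0,0,75,0]],
])

```text
t: 22.85
tcp_pos: [0.5501, -0.1018, 0.0746]
tool_rot: [0.804, 0.595, -0.002, -0.004]
force: [-0.1, -1.3, 0.3]
finger_gap: 0.0
gripper_force: 0.0
```

```bash
python3 -c "
from h import *
st()"
```

```text
t 22.85 rack -0.2685 -0.0935 z 0.0746 F [-0.1 -1.3  0.3] gap 0.0
```

Lids sit at rack x 20–22 mm and y −76, 0 and 82, so all three jars are home and upright. Next I'll lower beside the bar and sweep.

drive_tool([
  [[0,0,15,0],[0,0,30,0],[0,0,30,0],[0,0,30,0]],
])

```text
t: 23.18
tcp_pos: [0.5531, -0.1032, 0.0486]
tool_rot: [0.804, 0.595, -0.0, -0.0]
force: [0.3, 0.3, 0.3]
finger_gap: 0.001
gripper_force: 0.0
```

```bash
python3 -c "
from h import *
st()"
```

```text
t 23.18 rack -0.269 -0.0968 z 0.0486 F [0.3 0.3 0.3] gap 0.1
```

drive_tool([
  [[6,-12,4,0],[12,-24,4,0],[17,-36,4,0],[22,-46,4,0],[26,-56,4,0]],
])

```text
t: 23.6
tcp_pos: [0.5079, -0.0623, 0.0456]
tool_rot: [0.804, 0.595, 0.001, 0.001]
force: [0.8, -0.3, -0.6]
finger_gap: -0.0
gripper_force: 0.2
```

drive_tool([
  [[6,-11,0,0],[13,-22,0,0],[20,-32,0,0],[27,-42,0,0],[35,-52,0,0]],
])

```text
t: 24.02
tcp_pos: [0.4672, -0.0132, 0.0444]
tool_rot: [0.804, 0.595, 0.0, 0.0]
force: [-0.8, -0.6, -0.7]
finger_gap: 0.001
gripper_force: 0.1
```

```bash
python3 -c "
from h import *
st()"
```

```text
t 24.02 rack -0.2081 0.0118 z 0.0444 F [-0.8 -0.6 -0.7] gap 0.1
```

drive_tool([
  [[9,-8,0,0],[18,-17,0,0],[28,-26,0,0],[38,-34,0,0],[48,-41,0,0]],
])

```text
t: 24.43
tcp_pos: [0.4419, 0.0451, 0.0443]
tool_rot: [0.804, 0.595, -0.0, -0.0]
force: [0.6, 0.6, -0.3]
finger_gap: -0.001
gripper_force: 0.2
```

drive_tool([
  [[12,-7,0,0],[23,-13,0,0],[34,-19,0,0],[46,-24,0,0],[58,-29,0,0]],
])

```text
t: 24.85
tcp_pos: [0.4314, 0.1091, 0.0443]
tool_rot: [0.804, 0.595, -0.0, 0.0]
force: [-0.2, -1.0, -0.3]
finger_gap: 0.002
gripper_force: 0.1
```

```bash
python3 -c "
from h import *
st()"
```

```text
t 24.85 rack -0.1018 0.0819 z 0.0443 F [-0.2 -1.  -0.3] gap 0.2
```

drive_tool([
  [[10,-3,0,0],[20,-6,0,0],[30,-8,0,0],[40,-10,0,0],[48,-11,0,0]],
])

```text
t: 25.27
tcp_pos: [0.4354, 0.1579, 0.0443]
tool_rot: [0.804, 0.595, 0.0, -0.0]
force: [0.2, 0.4, 1.4]
finger_gap: -0.001
gripper_force: 0.2
```

drive_tool([
  [[3,0,0,0],[6,-1,0,0],[9,-1,0,0],[12,-1,0,0],[14,-1,0,0]],
])

```text
t: 25.68
tcp_pos: [0.4382, 0.1693, 0.0444]
tool_rot: [0.804, 0.595, -0.001, 0.0]
force: [-0.3, -4.2, 1.9]
finger_gap: -0.001
gripper_force: 2.3
```

```bash
python3 -c "
from h import *
st()"
```

```text
t 25.68 rack -0.0422 0.093 z 0.0444 F [-0.3 -4.2  1.9] gap -0.1
```

drive_tool([
  [[2,0,0,0],[4,0,0,0],[6,0,0,0],[7,0,0,0],[7,0,0,0]],
])

```text
t: 26.1
tcp_pos: [0.4405, 0.177, 0.0443]
tool_rot: [0.803, 0.595, -0.0, 0.0]
force: [-0.5, -4.0, 0.5]
finger_gap: -0.004
gripper_force: 1.8
```

drive_tool([
  [[1,0,0,0],[2,0,0,0],[3,0,0,0],[3,0,0,0]],
])

```text
t: 26.43
tcp_pos: [0.4405, 0.1773, 0.0443]
tool_rot: [0.803, 0.596, -0.002, 0.001]
force: [0.1, -17.9, 3.0]
finger_gap: -0.002
gripper_force: 8.6
```

```bash
python3 -c "
from h import *
st()"
```

```text
t 26.43 rack -0.0338 0.0932 z 0.0443 F [  0.1 -17.9   3. ] gap -0.1
```

drive_tool([
  [[-5,0,0,0],[-15,0,0,0],[-35,0,0,0],[-60,0,0,0],[-80,0,-15,0]],
])

```text
t: 26.85
tcp_pos: [0.4161, 0.1028, 0.0579]
tool_rot: [0.804, 0.595, -0.002, -0.001]
force: [-0.2, -0.1, -0.0]
finger_gap: -0.002
gripper_force: 0.0
```

drive_tool([
  [[-30,0,-30,0],[-60,0,-60,0],[-90,0,-90,0],[-110,0,-110,0],[-130,0,-110,0]],
])

```text
t: 27.27
tcp_pos: [0.3817, -0.0226, 0.1726]
tool_rot: [0.804, 0.595, 0.003, 0.003]
force: [0.7, 0.1, 0.4]
finger_gap: 0.0
gripper_force: 0.0
```

drive_tool([
  [[-10,30,0,0],[-20,50,0,0],[-20,60,0,0],[-20,60,0,0]],
])

```text
t: 27.6
tcp_pos: [0.434, -0.0587, 0.1695]
tool_rot: [0.804, 0.594, 0.001, 0.001]
force: [-0.6, -0.1, 0.3]
finger_gap: 0.002
gripper_force: 0.0
```

```bash
python3 -c "
from h import *
st()
t=vision.snapshot('top');s=vision.snapshot('scene');cv2.imwrite('pics/e_t.png',t[:,:,::-1]);cv2.imwrite('pics/e_s.png',s[:,:,::-1])
o=np.hstack([cv2.resize(t[115:290,120:255],(408,530),interpolation=2),cv2.resize(s[150:300,310:420],(389,530),interpolation=2)]);cv2.imwrite('pics/e.png',o[:,:,::-1])
print([proj('top',[*rk(-.019,y),.067]).round(1) for y in(-.155,.155)])"
```

```text
t 27.6 rack -0.2613 0.0301 z 0.1695 F [-0.6 -0.1  0.3] gap 0.2
[array([205.6, 137.8]), array([163.8, 266.3])]
```

View pics/e.png

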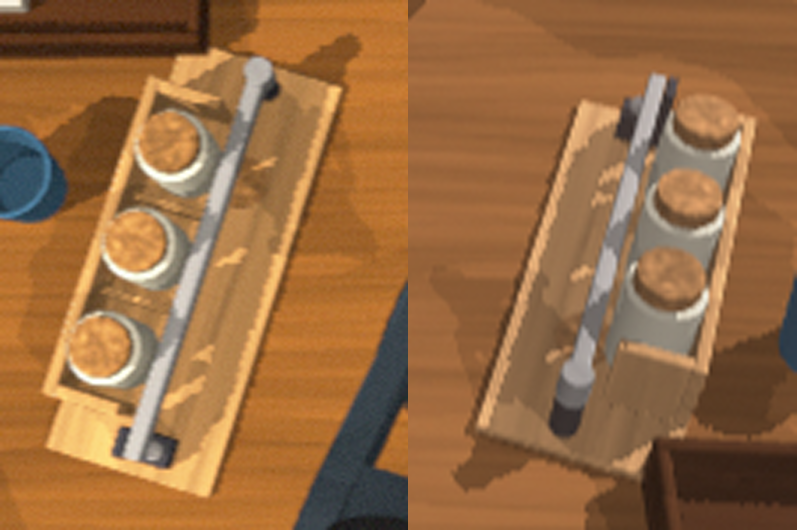

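The bar lies across all three upright jars, with its end at top (165,265) on the catch (predicted (164,266)). That puts its angle within about 0.005 rad of shut. The jars are against the board.

```bash
python3 -c "
from station import manip
print(manip.sign_off())"
```

```text
the job is handed in; nothing more can be done
None
```

The job is handed in: all three jars stand upright against the back board and the keeper bar is shut in its catch, after about 28 s of robot time. I didn't re-measure the other items at the end, but I felt no contact with any of them.

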